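# Emboss a tag with the lever press

## Robot

A 6-joint arm with a two-finger parallel gripper is mounted at the origin on a cart in front of the work surface, level with it; the furniture and walls round the work are solid. World frame = base frame: x ahead of the robot, y to its left, z up, the work surface at z = 0. Lengths are in mm, angles in rad, forces in N, time in s.
With the tool pointing down it reaches from about 350 to 875 mm from the base axis. Payload 4.2 kg.
Tool frame: the origin (TCP) lies at the very end of the fingers, on their centre line; the grasp point (between the pads) lies arm.grip_point_offset behind it (arm.grip_point_offset is the distance from the TCP to the grasp point, in mm); z points along the fingers, y is the line along which they close (so a half turn about z gives the same grasp; the last joint's range is limited). The gripper opens to 85 mm and grips with 20 to 120 N. Pads are 22 mm wide; open, the fingers measure 114 mm over their backs; the gripper's body (76 mm by 85 mm) begins 54 mm behind the grasp point. The pads swing forward as they close: fully open they stand 13 mm farther back than shut.
Start: joints at [-1.037, 0.385, 0.008, 0, -1.194, -0.259], TCP at [169.613, -601.524, 231.312] pointing down, gripper open.
Joint ranges: [-3.14, 3.14], [-1.21, 2.06], [-1.07, 1.41], [-3.16, 2.05], [-2.99, -0.16], [-3.1, 3.1]. Speed limits (rad/s): [2.79, 2.79, 3.14, 3.14, 3.14, 3.14].

## Interface

Orientations are given as a unit quaternion [x, y, z, w].
In Python, from bench import arm, cams, ticket gives the robot as it stands.
- The arm moves only by the tool servo_tool, never from a script. Its argument "commands" is a list that holds one entry, the list of rows, each a list of 7 numbers: the closure in counts, from 0 (fully open) to 255 (shut), then the shift along the tool's x, y, z in m, then the turn, a rotation vector about the tool's x, y, z in degrees. In form: [[[grip, x, y, z, ax, ay, az], ...]]. A call has 1 to 10 rows; each row shifts and turns the commanded pose from where the row before left it, along the tool's axes as they then stand; what a row does not reach is not made up. A row lasts 1/12 s, in which the tool goes at most 41.7 mm and 7.16 degrees, less where a joint would pass 70% of its speed; a pose out of reach is approached as far as the arm can. A call with a gripper value outside its range is refused whole. The fingers move at their own pace and stop on an object; the grip force is fixed at half the most. Time passes only in rows, so rows that do not move let the fingers close. It gives the time, the measured TCP pose, the force, the opening and the grip force at its end, in the units of the state.
- arm.read_state(): the state, without advancing time (a new reading comes with each control period).
- cams.get_image(name): name is "scene" or "side" or "wrist"; returns a dict with "frame" (480x640x3 uint8, blue, green, red), "K" (3x3 intrinsics, pixels), "T" (4x4, takes a point from camera to world coordinates). Camera axes: x right, y up, looking along -z (the intrinsics and any distortion apply to the point x, -y, -z); pixel columns grow to the right and rows downward; lengths in mm; the calibration is good to about 2 mm. The wrist camera is an equidistant fisheye: a pixel r from the principal point sees the ray r / f radians off the axis. A picture is of the moment at which its call begins. There is no depth.
- ticket.job_done(): hands the job in; it is judged then, once.
The state is a dict: "clock": time; "joints": joint angles; "joint_vel": joint speeds; "joint_efforts": joint torques, N m; "position": TCP position; "ee_rot": TCP orientation; "contact_force": force on the tool from outside, world axes, zero at the start; "wrist_torque": the same for the moment, N m; "gripper_width": finger opening in mm; "grasp_force": force on a finger pad.
Only numpy, scipy, OpenCV 4.12 (cv2) and the standard library are available. Lean on these libraries where they do the work, as an engineer would, in place of code of your own. Each camera call takes 0.05 s, during which the arm holds its last target. There are 200 camera calls.

## Task

A blank metal tag lies ready in the embossing press, the desk tool with one long narrow lever. Swing the press's lever all the way down to its stop, hold it there for about a second, then let it spring fully back up. Do not shift the tag, and leave the broad, low hole punch unused.

Things in the scene. Friction and masses are not known exactly. Their poses are not given: they have to be found in the camera images.
- lever_pad (a point): top centre of the grey pad (52 mm long, 36 wide, 18 thick) ending the press's lever. x runs along the lever to the hinge, z out of the pad's top. The hinge axis lies 170 mm along x, 9 mm below. At rest the pad's top is 167 mm above the desk; at the stop 75 mm, and 18 mm further out horizontally from the hinge (towards the robot). The press is turned up to 20 degrees from facing along -x.
- press_lever (a joint): lever of the embossing press, in rad: 0 up at rest (sloping 24 degrees), 0.56 down at its stop. A spring returns it: about 3 N at the pad at rest, 6 N at the stop. Press: grey base 200 x 84 mm, 15 high, fixed to the desk; two grey cheeks 115 mm high at its far end hold the hinge, 90 mm up; one narrow steel lever (18 mm wide) rises from it towards the robot.
- tag_center (a point): centre of the blank aluminium tag (50 mm along the press, 90 mm across, 4 mm thick) that lies loose on the press's steel die block under the lever, 34 mm above the desk. The lever's ram stops just over it.
- punch_handle (a joint): handle of the hole punch, in rad: 0 up at rest, 0.3 pressed. The hole punch is the other lever tool, to be left alone: a low grey base 110 x 110 mm, fixed, with a flat, broad steel handle 84 mm wide, its front about 85 mm above the desk. It stands to the left or right of the press.

How it is judged (in metres and radians):
On the way, in this order (a step that is already met when the one before it is completed fails the run):
1. the press's lever is held at its stop (within 0.06 rad) for 0.3 s (value of joint press_lever above 0.5 rad), for 0.3 s.
2. the lever is fully back up (value of joint press_lever below 0.06 rad), for 0.2 s.
At the end, for the whole second after the job is handed in: The press's lever is back up (within 0.06 rad of rest), the tag lies within 12 mm of where it lay, and the hole punch's handle is up (within 0.06 rad of rest) (value of joint each of press_lever, punch_handle below 0.06 rad and distance of tag_center from where it was at the start of the episode below 0.012 m); the robot touches nothing.
It fails at once if the hole punch's handle is pressed (more than 0.12 rad) (value of joint punch_handle above 0.12 rad).
It fails at once if the tag is shifted by more than 15 mm (distance of tag_center from where it was at the start of the episode above 0.015 m).
It also fails if it takes over 30 s, if anything falls off the work surface, if the arm or the gripper's body presses on something with over 40 N, if the wrist force passes 120 N, or if a joint passes its speed limit or range.

## Working session

There is one attempt and no reset: what is moved stays moved. The work goes in short steps, Python scripts to look and compute and a tool call to move; the robot and the scene stay as the last step left them, time stands still between calls to the robot, and variables do not carry over. Pictures are saved under pics/ and viewed, at most 10 in all, crops included, and the job is handed in when it is done.

Besides the shell and the picture viewer there is one more tool, called by a JSON object that holds its "op" and its "data". servo_tool: Moves the arm, as the interface text tells. Its arguments: {"type":"object","properties":{"commands":{"type":"array","items":{"type":"array","items":{"type":"array","items":{"type":"number"}}}}},"required":["commands"]}

```bash
mkdir -p pics; python3 - <<'E'
from bench import arm,cams
import cv2,numpy as np
for n in("scene","side"):
    d=cams.get_image(n);cv2.imwrite(f"pics/{n}0.png",d["frame"]);np.savez(n+".npz",K=d["K"],T=d["T"]);print(d["K"],d["T"],d.keys())
print(arm.read_state(),arm.grip_point_offset)
E
```

```text
[[454.17848703   0.         323.21884127]
 [  0.         454.17848703 236.02354601]
 [  0.           0.           1.        ]] [[-6.32192343e-01  5.42937352e-01 -5.52767469e-01  1.24224564e+02]
 [-7.74547881e-01 -4.24240228e-01  4.69143697e-01  4.37740271e+02]
 [ 2.02094398e-02  7.24733925e-01  6.88732399e-01  7.12960745e+02]
 [ 0.00000000e+00  0.00000000e+00  0.00000000e+00  1.00000000e+00]] dict_keys(['frame', 'K', 'T'])
[[543.09886785   0.         313.47457086]
 [  0.         543.09886785 240.28039465]
 [  0.           0.           1.        ]] [[-9.97045985e-01  5.72553283e-02 -5.11969789e-02  5.01723083e+02]
 [-7.64804125e-02 -6.78686647e-01  7.30434926e-01  6.79197463e+02]
 [ 7.07458556e-03  7.32192777e-01  6.81060708e-01  7.20834746e+02]
 [ 0.00000000e+00  0.00000000e+00  0.00000000e+00  1.00000000e+00]] dict_keys(['frame', 'K', 'T'])
{'clock': 0.1, 'joints': array([-1.03739267e+00,  3.85484600e-01,  6.75830475e-03, -3.94202040e-04,
       -1.19398569e+00, -2.58577642e-01]), 'joint_vel': array([-0.0022948 ,  0.00019237,  0.00420941,  0.00187018,  0.00031631,
        0.0005832 ]), 'joint_efforts': array([-9.36530546e-05, -3.93319809e+01,  1.88928419e+01,  4.19799060e+00,
       -2.58375374e-03,  6.44239137e-06]), 'position': array([ 169.46653676, -601.05235391,  230.33239697]), 'ee_rot': array([-1.36908890e-01,  9.90583164e-01,  9.54373820e-04, -2.00430205e-04]), 'contact_force': array([ 0.64700522, -1.00041199, -0.84668258]), 'wrist_torque': array([-0.01243221,  0.06645922,  0.00333654]), 'grasp_force': 0.0, 'gripper_width': 85.57959534469722} 18.700000000000003
```

View pics/scene0.png

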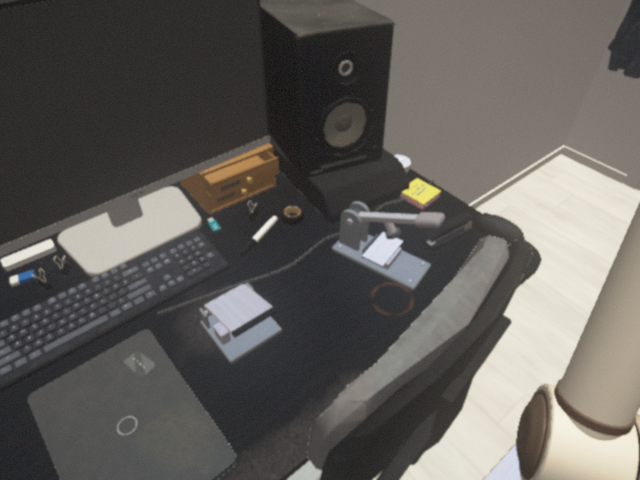

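View pics/side0.png

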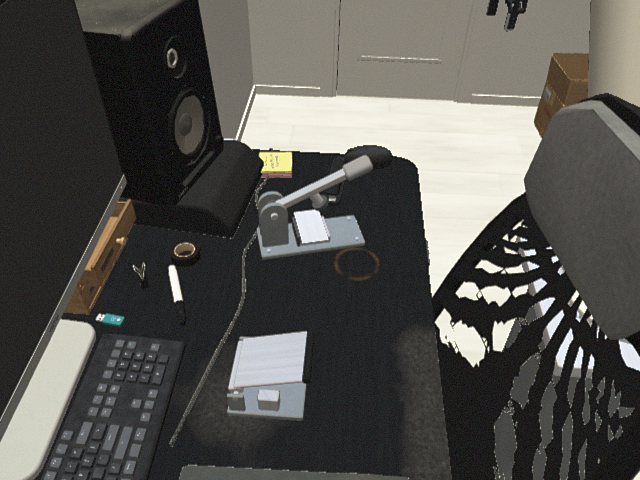

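The press stands at about (385,245) in the scene view, with its pad at (430,220), and at (310,215) in the side view, with its pad at (366,162). The punch is nearer the left. A chair back stands in front of the desk. I'll enlarge the press in both views.

```bash
python3 - <<'E'
import cv2,numpy as np
a=cv2.imread("pics/scene0.png")[190:300,320:460];b=cv2.imread("pics/side0.png")[140:265,245:400]
a=cv2.resize(a,None,fx=5,fy=5,interpolation=cv2.INTER_CUBIC);b=cv2.resize(b,None,fx=4.5,fy=4.5,interpolation=cv2.INTER_CUBIC)
cv2.imwrite("pics/a.png",a);cv2.imwrite("pics/b.png",b)
E
```

```text
(no output)
```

View pics/a.png

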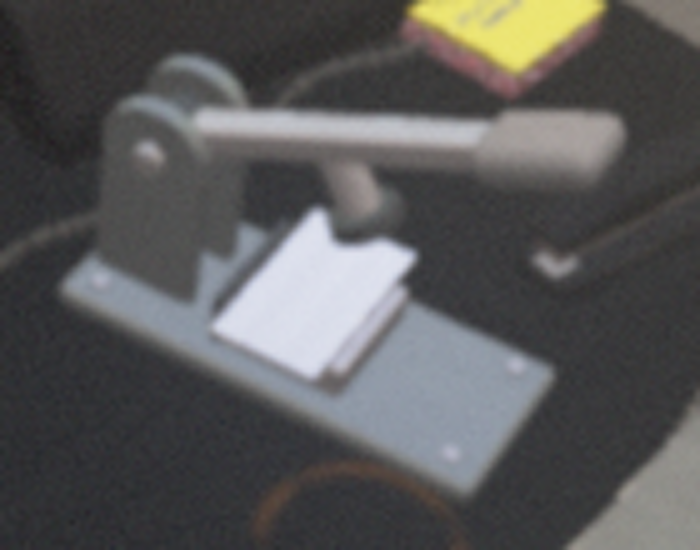

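View pics/b.png

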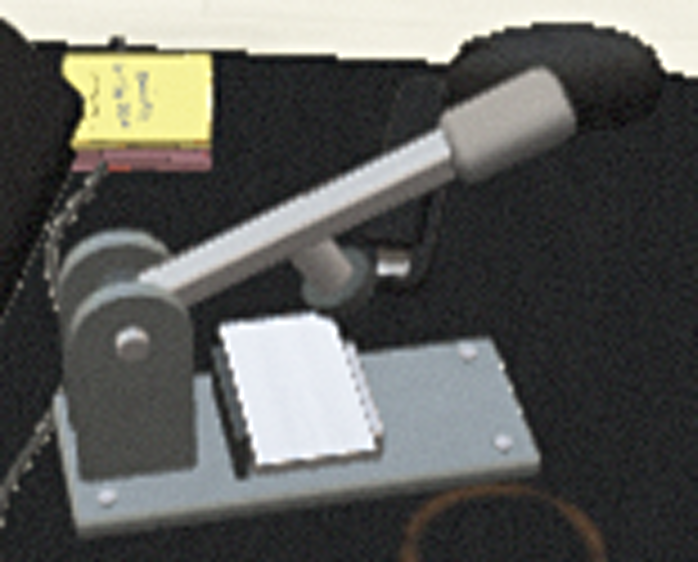

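```bash
cat > h.py <<'E'
import numpy as np
def ray(n,u,v):
    d=np.load(n+".npz");K,T=d["K"],d["T"]
    r=np.array([(u-K[0,2])/K[0,0],-(v-K[1,2])/K[1,1],-1]);return T[:3,3],T[:3,:3]@r
def plane(n,u,v,z):
    o,r=ray(n,u,v);return o+r*(z-o[2])/r[2]
def tri(u1,u2):
    (o1,r1),(o2,r2)=ray("scene",*u1),ray("side",*u2)
    s=np.linalg.lstsq(np.c_[r1,-r2],o2-o1,rcond=None)[0];p,q=o1+r1*s[0],o2+r2*s[1]
    return (p+q)/2,np.linalg.norm(p-q)
ca=lambda u,v:((u+.5)/5-.5+320,(v+.5)/5-.5+190)
cb=lambda u,v:((u+.5)/4.5-.5+245,(v+.5)/4.5-.5+140)
E
python3 - <<'E'
from h import *
np.set_printoptions(precision=1,suppress=True)
for k,a,b in[("A",(60,290),(75,525)),("B",(553,372),(493,340)),("C",(468,487),(540,463))]:
    A=plane("scene",*ca(*a),15);B=plane("side",*cb(*b),15);print(k,A,B)
print("pad",plane("scene",*ca(555,130),167),plane("side",*cb(508,118),167),tri(ca(555,130),cb(508,118)))
print("tag",plane("scene",*ca(316,295),36),plane("side",*cb(305,390),36))
print("cheek pivot",tri(ca(150,153),cb(132,342)))
print("blob",tri((500,232),(367,157)), "chair",tri((505,225),(605,100)))
for u in[(500,232),(490,215),(540,260)]:print([plane("scene",*u,z) for z in(0,150,300)])
E
```

```text
A [644.9 -29.   15. ] [647.6 -26.4  15. ]
B [ 479.1 -161.4   15. ] [ 479.  -158.6   15. ]
C [458.2 -86.1  15. ] [457.4 -79.8  15. ]
pad [ 482.7 -125.   167. ] [ 480.9 -112.9  167. ] (array([ 481.8, -123.4,  163.8]), np.float64(7.207401599215615))
tag [560.2 -98.2  36. ] [558.3 -94.1  36. ]
cheek pivot (array([625.3, -57.3,  90.9]), np.float64(3.034676008233294))
blob (array([ 452.8, -378.5,    4.8]), np.float64(4.376390049915382)) chair (array([240.7, 142.4, 453.7]), np.float64(17.98345129013437))
[array([ 453.5, -380.9,    0. ]), array([ 384.2, -208.6,  150. ]), array([315. , -36.4, 300. ])]
[array([ 504.8, -413.3,    0. ]), array([ 424.7, -234.2,  150. ]), array([344.6, -55.2, 300. ])]
[array([ 345.2, -373.7,    0. ]), array([ 298.7, -203. ,  150. ]), array([252.2, -32.3, 300. ])]
```

```bash
python3 - <<'E'
from h import *
np.set_printoptions(precision=0,suppress=True)
for n,a,b in[("far top",(503,238),(590,98)),("far top rim",(540,262),(600,95)),("rim2",(540,262),(640,120)),("near low",(318,425),(628,342)),("near low2",(315,445),(555,305)),("left",(490,240),(525,155)),("left2",(470,225),(525,150))]: print(n,*tri(a,b))
for n,p in(("scene",(500,240)),("scene",(540,262)),("scene",(420,320)),("scene",(320,430)),("side",(590,98)),("side",(525,160)),("side",(620,340)),("side",(555,300))):
    print(n,p,*[plane(n,*p,z) for z in(100,200,300,400)])
import cv2
from bench import cams
d=cams.get_image("wrist");cv2.imwrite("pics/w0.png",d["frame"])
E
```

```text
far top [245. 127. 438.] 0.6295281095978724
far top rim [217.  98. 421.] 12.80346468817394
rim2 [201. 146. 438.] 25.51094025803998
near low [245. 344. 326.] 37.16437247241309
near low2 [268. 313. 288.] 39.47405211403997
left [280.  68. 347.] 40.853751220866165
left2 [294.  98. 375.] 43.393500952875904
scene (500, 240) [ 394. -246.  100.] [ 350. -135.  200.] [306. -23. 300.] [262.  88. 400.]
scene (540, 262) [ 311. -255.  100.] [ 281. -142.  200.] [250. -29. 300.] [220.  84. 400.]
scene (420, 320) [362.  22. 100.] [323.  89. 200.] [285. 157. 300.] [246. 225. 400.]
scene (320, 430) [324. 264. 100.] [291. 293. 200.] [259. 321. 300.] [226. 349. 400.]
side (590, 98) [ -63. -532.  100.] [  28. -337.  200.] [ 119. -142.  300.] [210.  53. 400.]
side (525, 160) [ 144. -258.  100.] [ 201. -107.  200.] [259.  44. 300.] [317. 195. 400.]
side (620, 340) [102. 183. 100.] [167. 263. 200.] [231. 343. 300.] [295. 423. 400.]
side (555, 300) [176. 115. 100.] [228. 205. 200.] [281. 296. 300.] [333. 387. 400.]
```

View pics/w0.png

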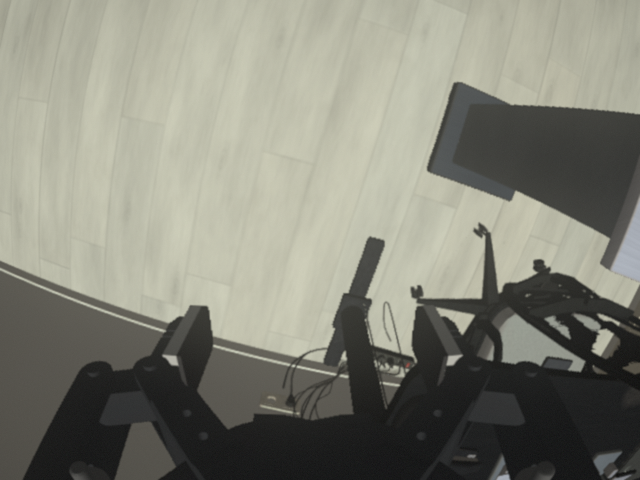

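The wrist view shows only floor, a cable tray and part of the chair at right, so nothing is under the gripper. The chair back lies at y > 50, clear of my route. The tool's x axis already points along the press, so I'll raise the tool and then move across.

{"op": "servo_tool", "data": {"commands": [[[255,0,0,-0.035,0,0,0],[255,0,0,-0.035,0,0,0],[255,0,0,-0.03,0,0,0],[255,-0.024,0.021,0,0,0,0],[255,-0.024,0.021,0,0,0,0],[255,-0.024,0.021,0,0,0,0],[255,-0.024,0.021,0,0,0,0],[255,-0.024,0.021,0,0,0,0],[255,-0.024,0.021,0,0,0,0],[255,-0.024,0.021,0,0,0,0]]]}}

```text
clock: 0.98
position: [291.8, -412.9, 331.1]
ee_rot: [-0.137, 0.991, 0.0, -0.0]
contact_force: [1.0, -0.5, 0.6]
gripper_width: 0.3
grasp_force: 0.0
```

{"op": "servo_tool", "data": {"commands": [[[255,-0.024,0.021,0,0,0,0],[255,-0.024,0.021,0,0,0,0],[255,-0.024,0.021,0,0,0,0],[255,-0.024,0.021,0,0,0,0],[255,-0.024,0.021,0,0,0,0],[255,-0.024,0.021,0,0,0,0],[255,-0.024,0.021,0,0,0,0],[255,-0.024,0.021,0,0,0,0],[255,-0.024,0.021,0,0,0,0],[255,0,0,0,0,0,0]]]}}

```text
clock: 1.82
position: [450.1, -170.6, 330.7]
ee_rot: [-0.139, 0.99, 0.0, 0.0]
contact_force: [0.0, -0.6, 0.5]
gripper_width: 0.3
grasp_force: 0.0
```

{"op": "servo_tool", "data": {"commands": [[[255,-0.0225,0.021,0,0,0,0],[255,-0.0225,0.021,0,0,0,0],[255,0,0,0.035,0,0,0],[255,0,0,0.035,0,0,0],[255,0,0,0.03,0,0,0],[255,0,0,0.025,0,0,0],[255,0,0,0,0,0,0]]]}}

```text
clock: 2.4
position: [475.9, -121.2, 200.9]
ee_rot: [-0.136, 0.991, 0.001, -0.006]
contact_force: [-0.2, 0.1, 0.5]
gripper_width: -0.3
grasp_force: 0.0
```

```bash
python3 - <<'E'
from bench import arm,cams
import cv2,numpy as np
a=cams.get_image("scene")["frame"][110:270,310:490];b=cams.get_image("side")["frame"][90:250,245:425]
cv2.imwrite("pics/c.png",np.hstack([cv2.resize(i,(400,356),interpolation=cv2.INTER_CUBIC) for i in(a,b)]))
s=arm.read_state();print(s["clock"],s["position"])
E
```

```text
2.5 [ 479.88933966 -121.7446769   206.43304826]
```

View pics/c.png

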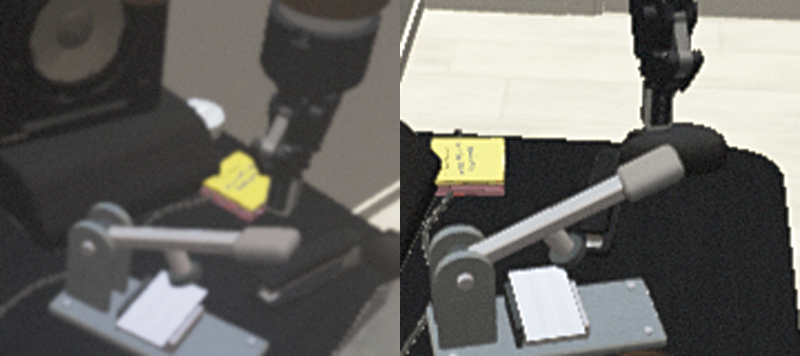

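The left half (scene) shows the fingertip at about (287,215) with the pad at (270,238). The right half (side) shows the tip at (658,128) and the pad at (652,165). I'll check this against the calibration.

```bash
python3 - <<'E'
from h import *
print(tri((439,207),(361,147.6)), tri((310+268*.45,110+237*.45),(245+254*.45,90+165*.45)))
E
```

```text
(array([ 476.10787722, -134.85404226,  188.92066798]), np.float64(3.1073160493320526)) (array([ 478.41766758, -118.9641505 ,  168.34435007]), np.float64(3.5268324354702254))
```

{"op": "servo_tool", "data": {"commands": [[[255,-0.002,0.004,0.008,0,0,0],[255,0,0,0.01,0,0,0],[255,0,0,0.01,0,0,0],[255,0,0,0.005,0,0,0],[255,0,0,0,0,0,0],[255,0,0,0,0,0,0]]]}}

```text
clock: 3.0
position: [480.9, -116.9, 173.3]
ee_rot: [-0.137, 0.991, -0.0, -0.0]
contact_force: [-0.6, 0.5, 1.1]
gripper_width: 0.1
grasp_force: 0.0
```

```bash
python3 - <<'E'
from bench import arm,cams
import cv2,numpy as np
a=cams.get_image("scene")["frame"][160:260,360:473];b=cams.get_image("side")["frame"][110:210,300:413]
f=lambda i:cv2.resize(cv2.convertScaleAbs(i,alpha=1.6,beta=25),(400,354),interpolation=cv2.INTER_CUBIC)
cv2.imwrite("pics/d.png",np.hstack([f(a),f(b)]))
s=arm.read_state();print(s["clock"],s["position"],s["contact_force"])
E
```

```text
3.1 [ 481.00428249 -116.95720543  173.62064047] [ 0.63219423 -0.04003866 -0.74090859]
```

View pics/d.png

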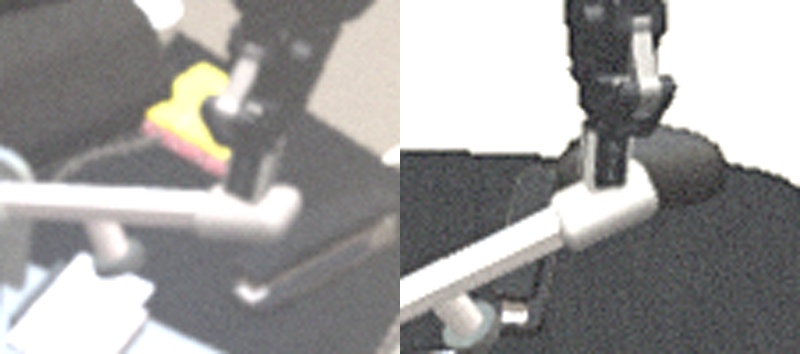

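The fingertip sits over the middle of the pad in both views: (250,198) on the left and (605,188) on the right. Now I press along the pad's arc.

{"op": "servo_tool", "data": {"commands": [[[255,0.001,0,0.008,0,0,0],[255,0.004,0,0.01,0,0,0],[255,0.004,0,0.01,0,0,0],[255,0.003,0,0.01,0,0,0],[255,0.003,0,0.01,0,0,0],[255,0.001,0,0.01,0,0,0],[255,0.001,0,0.01,0,0,0],[255,0.001,0,0.01,0,0,0],[255,0,0,0.008,0,0,0],[255,0,0,0,0,0,0]]]}}

```text
clock: 3.93
position: [464.8, -122.1, 87.3]
ee_rot: [-0.137, 0.991, -0.001, 0.001]
contact_force: [0.3, -0.8, 6.1]
gripper_width: 0.1
grasp_force: 2.9
```

{"op": "servo_tool", "data": {"commands": [[[255,0,0,0.005,0,0,0],[255,0,0,0.003,0,0,0],[255,0,0,0.002,0,0,0],[255,0,0,0,0,0,0],[255,0,0,0,0,0,0]]]}}

```text
clock: 4.35
position: [465.1, -122.0, 78.6]
ee_rot: [-0.137, 0.991, -0.001, 0.002]
contact_force: [0.4, -0.9, 6.0]
gripper_width: -0.1
grasp_force: 3.2
```

{"op": "servo_tool", "data": {"commands": [[[255,0,0,0.002,0,0,0],[255,0,0,0.002,0,0,0],[255,0,0,0.001,0,0,0],[255,0,0,0,0,0,0],[255,0,0,0,0,0,0]]]}}

```text
clock: 4.77
position: [465.4, -122.0, 75.2]
ee_rot: [-0.138, 0.99, -0.001, 0.002]
contact_force: [-3.6, -0.0, 17.3]
gripper_width: 0.0
grasp_force: 8.7
```

The force jumped from 6 N to 17 N, so the lever is at its stop. I hold, then retreat along the arc.

{"op": "servo_tool", "data": {"commands": [[[255,0,0,0,0,0,0],[255,0,0,0,0,0,0],[255,0,0,0,0,0,0],[255,0,0,0,0,0,0],[255,0,0,0,0,0,0],[255,0,0,0,0,0,0],[255,0,0,0,0,0,0],[255,0,0,0,0,0,0],[255,0,0,0,0,0,0],[255,0,0,0,0,0,0]]]}}

```text
clock: 5.6
position: [465.4, -122.0, 75.3]
ee_rot: [-0.138, 0.99, -0.001, 0.002]
contact_force: [-3.3, 1.8, 16.7]
gripper_width: 0.0
grasp_force: 8.6
```

{"op": "servo_tool", "data": {"commands": [[[255,0,0,-0.008,0,0,0],[255,-0.001,0,-0.012,0,0,0],[255,-0.001,0,-0.012,0,0,0],[255,-0.002,0,-0.012,0,0,0],[255,-0.003,0,-0.012,0,0,0],[255,-0.004,0,-0.012,0,0,0],[255,-0.004,0,-0.012,0,0,0],[255,-0.003,0,-0.012,0,0,0],[255,0,0,-0.015,0,0,0],[255,0,0,-0.02,0,0,0]]]}}

```text
clock: 6.43
position: [479.7, -116.7, 198.9]
ee_rot: [-0.137, 0.991, 0.001, -0.002]
contact_force: [0.3, 1.1, -0.9]
gripper_width: -0.3
grasp_force: 0.0
```

{"op": "servo_tool", "data": {"commands": [[[255,0,0,-0.03,0,0,0],[255,0,0,-0.03,0,0,0],[255,0,0,-0.03,0,0,0],[255,0,0,0,0,0,0],[255,0,0,0,0,0,0],[255,0,0,0,0,0,0]]]}}

```text
clock: 6.93
position: [480.0, -116.7, 288.5]
ee_rot: [-0.137, 0.991, 0.001, -0.001]
contact_force: [-0.5, 0.5, -0.8]
gripper_width: 0.1
grasp_force: 0.0
```

```bash
python3 - <<'E'
from bench import arm,cams
import cv2,numpy as np
a=cams.get_image("scene")["frame"][160:380,180:460];b=cams.get_image("side")["frame"][110:430,200:410]
cv2.imwrite("pics/e.png",np.hstack([cv2.resize(a,(500,393)),cv2.resize(b,(258,393))]))
s=arm.read_state();print(s["clock"],s["position"],s["contact_force"])
E
```

```text
7.0333 [ 479.84242262 -116.79720148  287.77191282] [-0.11249657  0.29633155  0.23111806]
```

View pics/e.png

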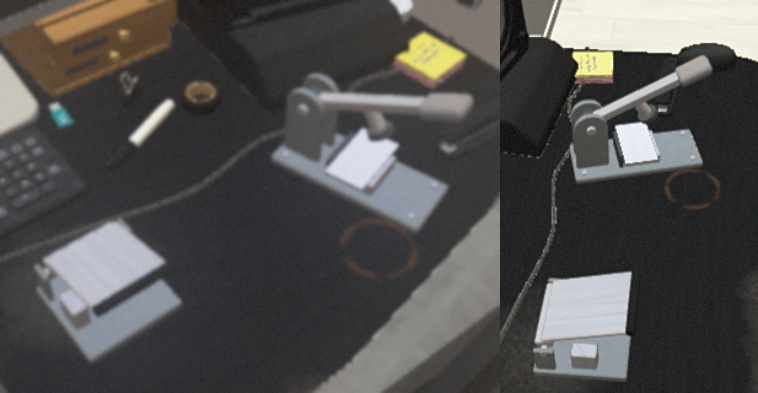

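The lever is back up (pad at (447,107) in the left half), the tag at (363,160) has not moved, the punch is untouched and the arm is clear.

```bash
python3 -c "
from bench import ticket
print(ticket.job_done())"
```

```text
the job is handed in; nothing more can be done
None
```

I pressed the press lever down to its stop, held it there for about a second and let it spring back up; the last pictures show the tag in place and the punch untouched. The job is handed in, but no verdict came back.

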